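# Show the quadcopter's sticker to the bench camera with the mirror

### The job

Slide the grey tray, with the small quadcopter riding on it, through the flared mouth of the slotted rack until it is fully home against the blue stop. Then swing the sprung mirror by its red handle until the bench camera sees the orange sticker on the quadcopter's nose in the middle of the mirror, that is, until the mirror's yellow pointer points straight at the sticker, and finish while holding the handle still at that angle, because the mirror springs back when let go. Keep the quadcopter upright on its tray and leave the other things on the table where they are.

Things in the scene. Friction and masses are not known exactly. Their poses are not given: they have to be found in the camera images.
- tray_post (a point): centre of the grip of the tray's blue upright square post, 16 x 16 mm, top 70 mm above the table; this point is 45 mm above the tray's underside and 97 mm behind the pan's centre (tray's -y), on a flat tongue 34 mm wide. Axes are the tray's: y forward, the way it enters the rack; z up
- tray_pan (a point): centre of the underside of the pan of the grey loose tray (0.3 kg): pan 100 mm (x) by 110 mm (y), rim 13 mm high, floor 3 mm thick; same axes as tray_post. It slides on the bare table; the quadcopter rides loose in it
- rack_home (a point): on the table: where tray_pan lies, axes alike, when the tray is fully home. Fixed rack: two aluminium rails 26 mm high, 106 mm apart inside, lips over the pan's rim, so the tray enters by the mouth, moving along the rack's +y. Rails from y = -60 to +65 mm, flared guides before them from y = -90 mm; the blue stop, 18 mm high, meets the pan's front edge at y = +55 mm
- sticker (a point): centre of the round orange sticker, 14 mm across, on the front (+y) of the white canopy of the small quadcopter (80 x 80 mm over its four black ducts, 45 mm tall without its aerial, 60 g), 38 mm above its belly and 27 mm before its middle. Axes are the quadcopter's: y forward, z up
- pivot (a point): on the mirror's upright turning axis, 54 mm above the table, at the height of the mirror's middle; the glass face passes through the axis. The grey stand, 230 x 90 x 8 mm, is fixed to the table and carries the camera too. x axis: from here towards the lens; z up
- lens (a point): front of the lens of the black bench camera, 126 mm from the mirror's axis and 54 mm above the table; it looks straight at the mirror's axis. The camera is fixed to the mirror's stand
- mirror: the mirror with crank and red handle: 70 mm wide, 21 to 87 mm above the table; origin on the turning axis at table height; x axis straight out of the glass. At rest x points at the lens. It turns clockwise seen from above, up to 1.35 rad, against a spring (0.6 to 3 N at the handle). Right when, in plan, x halves the angle between the directions to lens and sticker
- handle (a point): centre of the free part of the mirror's round upright red handle, 14 mm thick, from 87 to 137 mm above the table (this point at 115 mm), 60 mm behind the glass (along the mirror's -x), on a flat crank arm whose top is 87 mm above the table
- sight (a point): on the mirror's turning axis, at 54 mm height, turning with the yellow pointer (94 mm long, 13 mm above the table). The pointer is geared to turn twice as far as the mirror, so its x axis is the direction in which the camera looks after reflection in the middle of the mirror. z up. The pointer is only an indicator and cannot be pushed
- can: bystander: gold drinks can, upright, 52 mm across, 104 mm tall; leave alone. Origin at its underside
- battery: bystander: blue and yellow flight battery lying flat, 30 x 70 x 18 mm; leave alone. Origin at its underside
- screwbox: bystander: black open screw box with compartments, 100 x 140 x 28 mm; leave alone. Origin at its underside
- driver: bystander: screwdriver lying flat, orange handle; leave alone. Origin at its underside
- radio: bystander: black radio transmitter lying flat, 120 x 170 x 60 mm with sticks and a folded aerial; leave alone. Origin at its underside
- charger: bystander: grey battery charger, 100 x 150 x 54 mm; leave alone. Origin at its underside
Mind the look-alikes: they are no part of the job. What is shaped like the part that bears sticker but purple is not meant. What is shaped like the part that bears tray_post but turquoise is not meant.

How it is judged:
By the outcome, as a careful person would: the job done as asked, in the order asked, and still so for the second after the job is handed in, while the arm keeps its last pose, push and grip.
It also fails if it takes over 56 s, if anything falls off the work surface, if the arm or the gripper's body presses on something with over 40 N, if the wrist force passes 120 N, or if a joint passes its speed limit or range.

### The arm

A 6-joint arm with a two-finger parallel gripper is mounted at the origin on the work surface. World frame = base frame: x ahead of the robot, y to its left, z up, the work surface at z = 0. Lengths are in m, angles in rad, forces in N, time in s.
With the tool pointing down it reaches from about 0.375 to 0.825 m from the base axis. Payload 5.5 kg.
Tool frame: the origin (TCP) lies at the very end of the fingers, on their centre line; the grasp point (between the pads) lies 19 mm behind it; x points along the fingers, z is the direction in which the jaws open and shut, and the axes are right-handed (so a half turn about x gives the same grasp; the last joint's range is limited). The gripper opens to 85 mm and grips with 20 to 120 N. Pads are 22 mm wide; open, the fingers measure 114 mm over their backs; the gripper's body (76 mm by 85 mm) begins 54 mm behind the grasp point. The pads swing forward as they close: fully open they stand 13 mm farther back than shut.
Start: joints at [1.116, 0.314, -0.047, 1.21, 0, 1.571], TCP at [0.264, 0.539, 0.231] pointing down, gripper open.
Joint ranges: [-2.67, 2.67], [-0.69, 1.73], [-1.03, 1.25], [-2.08, 2.16], [-1.42, 1.45], [-3.14, 3.14]. Speed limits (rad/s): [2.39, 2.39, 3.01, 3.14, 3.14, 3.14].

### API

Orientations are given as [roll, pitch, yaw] about the fixed x, y, z axes, in that order (R = Rz(yaw) Ry(pitch) Rx(roll)).
In Python, from workcell import ctrl gives the robot as it stands.
- The arm moves only by the tool arm_command, never from a script. Its argument "rows" is one flat list of numbers, 4 for each row, row after row: the shift along the world's x, y, z in m, then the turn about the world's z in rad. A call has 1 to 8 rows; each row shifts and turns the commanded pose from where the row before left it; what a row does not reach is not made up. A row lasts 1/8 s, in which the tool goes at most 62.5 mm and 10.7 degrees, less where a joint would pass 70% of its speed; a pose out of reach is approached as far as the arm can. A call is refused whole if a number of a shift passes 0.0625 or a number of a turn 0.188, either way. A call with a gripper value outside its range is refused whole. "hand" is the finger opening in m, from 0 to 0.0854, set as the call begins (left out, the last holds). The fingers move at their own pace and stop on an object; "newtons" is the grip in N (left out, the last holds). Time passes only in rows, so rows that do not move let the fingers close. It gives the time, the measured TCP pose, the force and the opening at its end, in the units of the state.
- ctrl.sense(): the state, without advancing time (a new reading comes with each control period).
- ctrl.read_camera(name): name is "scene" or "top" or "wrist"; returns a dict with "img" (400x640x3 uint8, red, green, blue), "fx", "fy", "cx", "cy" (pixels), "dist" ([k1, k2, p1, p2, k3] as OpenCV has them; the pictures are not rectified), "R" (3x3) and "t" (3): a world point X has camera coordinates R X + t; the wrist camera has in their place "hand_eye" (4x4, takes a point from camera to tool coordinates, whose origin is the TCP and whose axes are the tool frame's). Camera axes: x right, y down, z forward; pixel columns grow to the right and rows downward; lengths in m; the calibration is good to about 2 mm. A picture is of the moment at which its call begins: read the wrist's pose just before it. There is no depth.
- ctrl.job_done(): hands the job in, once; it reports no verdict.
The state is a dict: "clock": time; "q": joint angles; "dq": joint speeds; "joint_torque": joint torques, N m; "position": TCP position; "orientation": TCP orientation; "ft_force": force on the tool from outside, world axes, zero at the start; "moment": the same for the moment, N m; "width": opening from 0.0 (shut) to 1.0 (fully open).
Only numpy, scipy, OpenCV 4.12 (cv2) and the standard library are available. Lean on these libraries where they do the work, as an engineer would, in place of code of your own. Each camera call takes 0.05 s, during which the arm holds its last target.

## Working session

There is one attempt and no reset: what is moved stays moved. The work goes in short steps, Python scripts to look and compute and a tool call to move; the robot and the scene stay as the last step left them, time stands still between calls to the robot, and variables do not carry over. Pictures are saved under pics/ and viewed, and the job is handed in when it is done.

Besides the shell and the picture viewer there is one more tool, called after "Emit:" as name(argument=value, ...) on one line, values as JSON. arm_command: Moves the arm, as the interface text tells. Its arguments: {"type":"object","properties":{"rows":{"type":"array","items":{"type":"number"}},"hand":{"type":"number"},"newtons":{"type":"number"}},"required":["rows"]}

```bash
ls; mkdir -p pics; python3 - <<'E'
from workcell import ctrl
import cv2,pickle
s=ctrl.sense();print(s)
d={}
for n in("scene","top","wrist"):
    c=ctrl.read_camera(n);d[n]=c
    cv2.imwrite(f"pics/{n}0.png",c["img"][:,:,::-1])
    print(n,{k:v for k,v in c.items() if k!="img"})
pickle.dump((s,d),open("d0.pkl","wb"))
E
```

```text
pics
{'clock': 0.0, 'q': array([ 1.11604263e+00,  3.14234151e-01, -4.80840262e-02,  1.21021829e+00,
       -1.83708045e-05,  1.57079784e+00]), 'dq': array([-9.06453899e-05, -1.58622782e-03,  8.16503698e-04, -6.47865868e-04,
        3.06950295e-03, -7.36082680e-04]), 'joint_torque': array([-3.77433127e-03, -5.39592755e+01,  3.39746225e+01,  1.89760752e-02,
       -2.68267668e-04,  8.00080386e-06]), 'position': array([0.26329042, 0.53848777, 0.23042754]), 'orientation': array([-3.13103446,  1.56905609, -2.01499333]), 'ft_force': array([-0.02229885, -0.08563887,  0.83323427]), 'moment': array([0.01059375, 0.03313557, 0.03530272]), 'width': 1.0039117659778503}
scene {'fx': 431.9335329165524, 'fy': 431.9335329165524, 'cx': 324.4959552757843, 'cy': 201.9539498792791, 'dist': array([-0.11298019,  0.        ,  0.        ,  0.        ,  0.        ]), 'R': array([[ 6.32183981e-01,  7.74818179e-01,  4.51354412e-04],
       [ 6.53702669e-01, -5.33051394e-01, -5.37148985e-01],
       [-4.15952203e-01,  3.39872035e-01, -8.43487264e-01]]), 't': array([-0.32853144, -0.31930936,  1.61229004])}
top {'
[... 257 characters left out ...]
5525694e-01,  1.97650550e-02, -1.68369977e-01],
       [ 1.68342627e-01, -3.05149360e-03, -9.85723820e-01]]), 't': array([-0.00845496,  0.58081029,  1.43420896])}
wrist {'fx': 348.2155574025583, 'fy': 348.2155574025583, 'cx': 325.3473453134339, 'cy': 201.2785766836115, 'dist': array([0.02429106, 0.        , 0.        , 0.        , 0.        ]), 'hand_eye': array([[-7.14729583e-04, -3.12953247e-01,  9.49768264e-01,
        -1.41890651e-01],
       [-1.08867492e-04, -9.49768476e-01, -3.12953399e-01,
         8.12525470e-02],
       [ 9.99999739e-01, -3.27075940e-04,  6.44757192e-04,
         7.93811844e-05],
       [ 0.00000000e+00,  0.00000000e+00,  0.00000000e+00,
         1.00000000e+00]])}
```

View pics/scene0.png

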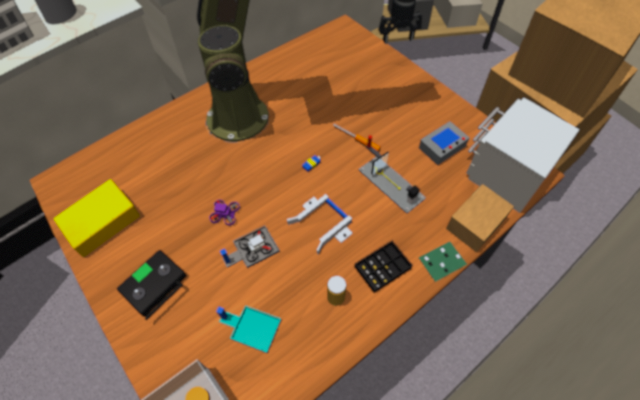

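View pics/top0.png

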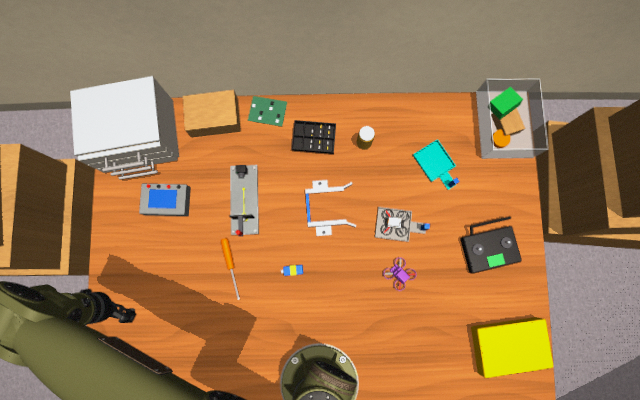

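View pics/wrist0.png

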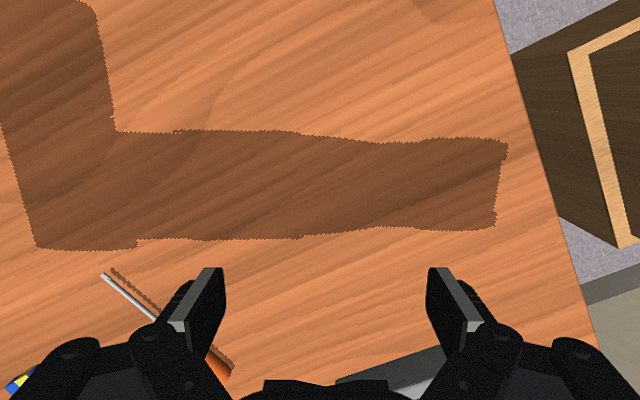

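The top view shows the tray with quadcopter at about (395,223), its post at (425,227), the rack at (330,205) with its mouth to the right, the stop at (308,208), the mirror stand at (243,200), and the look-alikes at (435,163) and (400,272). I'll zoom in on these next.

```bash
cat > h.py <<'E'
import numpy as np,cv2,pickle
def K(c): return np.array([[c["fx"],0,c["cx"]],[0,c["fy"],c["cy"]],[0,0,1.]])
def RT(c,s=None):
    if "R" in c: return np.array(c["R"]),np.array(c["t"])
    r,p,y=s["orientation"]
    from scipy.spatial.transform import Rotation as Ro
    T=np.eye(4);T[:3,:3]=Ro.from_euler("xyz",[r,p,y]).as_matrix();T[:3,3]=s["position"]
    M=np.linalg.inv(T@c["hand_eye"]);return M[:3,:3],M[:3,3]
def ray(c,uv,s=None):
    R,t=RT(c,s)
    n=cv2.undistortPoints(np.array(uv,float).reshape(-1,1,2),K(c),c["dist"]).reshape(-1,2)
    d=np.c_[n,np.ones(len(n))]@R
    return -R.T@t,d
def onz(c,uv,z,s=None):
    o,d=ray(c,uv,s);return o+d*((z-o[2])/d[:,2:3])
def proj(c,X,s=None):
    R,t=RT(c,s);return cv2.projectPoints(np.array(X,float).reshape(-1,3),cv2.Rodrigues(R)[0],t,K(c),c["dist"])[0].reshape(-1,2)
def two(c1,u1,c2,u2,s1=None,s2=None):
    o1,d1=ray(c1,u1,s1);o2,d2=ray(c2,u2,s2);d1=d1[0]/np.linalg.norm(d1);d2=d2[0]/np.linalg.norm(d2)
    A=np.c_[d1,-d2];k=np.linalg.lstsq(A,o2-o1,rcond=None)[0]
    a=o1+k[0]*d1;b=o2+k[1]*d2;return (a+b)/2,np.linalg.norm(a-b)
def blobs(img,lo,hi,roi=None,amin=4):
    h=cv2.cvtColor(img,cv2.COLOR_RGB2HSV);m=cv2.inRange(h,lo,hi)
    if roi: z=np.zeros_like(m);x0,y0,x1,y1=roi;z[y0:y1,x0:x1]=m[y0:y1,x0:x1];m=z
    n,l,st,ce=cv2.connectedComponentsWithStats(m)
    return [(ce[i].round(2).tolist(),st[i].tolist()) for i in range(1,n) if st[i][4]>=amin],l
def crop(c,roi,f,name):
    x0,y0,x1,y1=roi;cv2.imwrite(name,cv2.resize(c["img"][y0:y1,x0:x1,::-1],None,fx=f,fy=f,interpolation=cv2.INTER_CUBIC))
E
python3 - <<'E'
from h import *
s,d=pickle.load(open("d0.pkl","rb"))
crop(d["top"],(290,170,450,290),5,"pics/t_rack.png")
crop(d["top"],(210,150,290,250),6,"pics/t_mir.png")
crop(d["scene"],(200,140,440,290),3.3,"pics/s_crop.png")
E
```

```text
(no output)
```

View pics/t_rack.png

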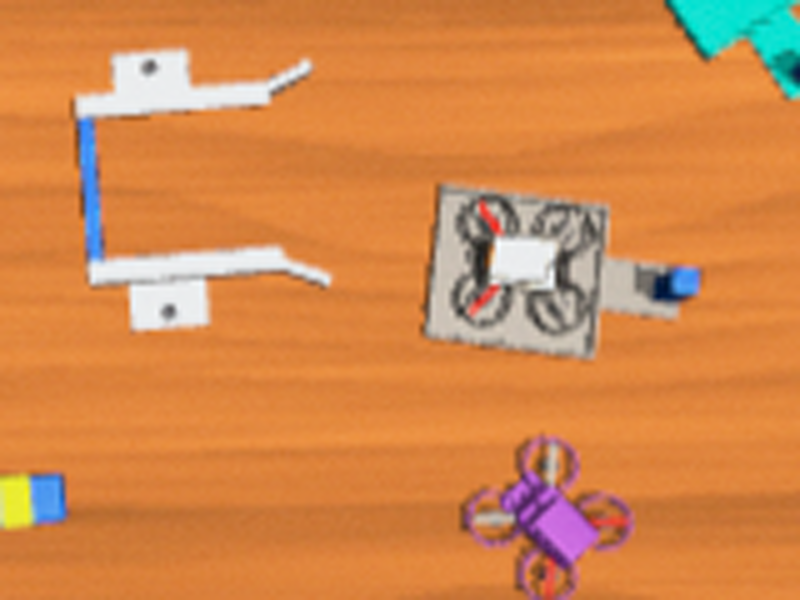

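View pics/t_mir.png

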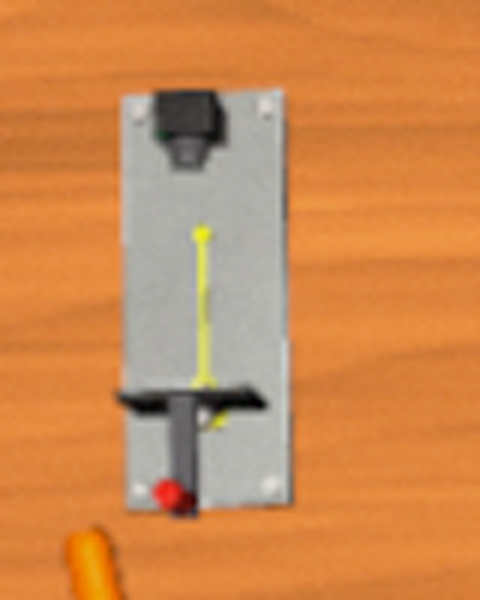

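View pics/s_crop.png

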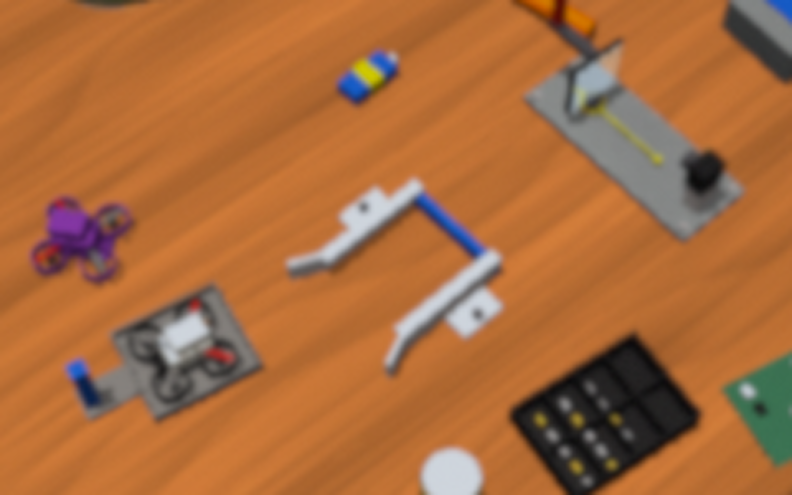

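```bash
python3 - <<'E'
from h import *
s,d=pickle.load(open("d0.pkl","rb"))
T=d["top"];S=d["scene"]
t=lambda x,y:(290+x/5-.4,170+y/5-.4)
P=onz(T,[t(77,107),t(91,273),t(268,93),t(281,257)],.026)
print(P.round(4))
fwd=(P[0]+P[1]-P[2]-P[3])/2;L=np.linalg.norm(fwd);fwd/=L
cr=P[0]-P[1];print("len",L,"cross",np.linalg.norm(cr),"fwd",fwd,"yaw(y axis) ",np.arctan2(fwd[1],fwd[0])-np.pi/2,"crossyaw",np.arctan2(cr[1],cr[0]))
print("home from ends",(P[0]+P[1])/2-.065*fwd,"from starts",(P[2]+P[3])/2+.06*fwd)
# pan rim corners z .013
C=onz(T,[t(440,186),t(608,206),t(594,358),t(424,336)],.013);print(C.round(4),C.mean(0))
print([np.linalg.norm(C[i]-C[i-1]) for i in range(4)])
a=C[0]-C[1];b=C[3]-C[2];print("tray fwd yaw",[np.arctan2(v[1],v[0])-np.pi/2 for v in(a,b)],"cross",[np.arctan2(v[1],v[0]) for v in (C[0]-C[3],C[1]-C[2])])
for n,lo,hi,roi in(("top",(100,120,60),(125,255,255),(415,210,440,240)),("top",(100,120,60),(125,255,255),(300,185,318,230)),("top",(0,150,80),(6,255,255),(210,200,290,250)),("top",(172,150,80),(180,255,255),(210,200,290,250)),("scene",(100,120,60),(125,255,255),(215,240,235,270)),("top",(25,150,120),(35,255,255),(225,170,260,240))):
    print(n,blobs(d[n]["img"],lo,hi,roi)[0])
E
```

```text
[[ 0.6059  0.03    0.026 ]
 [ 0.4977  0.0226  0.026 ]
 [ 0.6126 -0.094   0.026 ]
 [ 0.5055 -0.0993  0.026 ]]
len 0.12317961282988894 cross 0.10848628175529526 fwd [-0.05927672  0.99824159  0.        ] yaw(y axis)  0.059311485518607876 crossyaw 0.06826120145308953
home from ends [ 0.55562397 -0.03854909  0.026     ] from starts [ 0.55551606 -0.03673191  0.026     ]
[[ 0.5513 -0.2048  0.013 ]
 [ 0.5359 -0.3139  0.013 ]
 [ 0.4374 -0.2998  0.013 ]
 [ 0.454  -0.1907  0.013 ]] [ 0.49465744 -0.25232147  0.013     ]
[np.float64(0.0983857589329024), np.float64(0.11017429147312591), np.float64(0.09954835906106557), np.float64(0.11043524530564276)]
tray fwd yaw [np.float64(-0.14026838888898818), np.float64(-0.15080324879795026)] cross [np.float64(-0.14468817026594266), np.float64(-0.14207672176832126)]
top [([424.71, 226.58], [421, 224, 8, 6, 38])]
top [([307.63, 207.07], [306, 194, 4, 28, 73])]
top [([238.44, 232.36], [236, 230, 6, 6, 25])]
top []
scene [([224.83, 255.63], [221, 250, 9, 13, 46])]
top [([243.17, 191.83], [243, 188, 2, 10, 12])]
```

```bash
python3 - <<'E'
from h import *
from scipy.spatial.transform import Rotation as Ro
s,d=pickle.load(open("d0.pkl","rb"))
T=d["top"];S=d["scene"]
R=Ro.from_euler("xyz",s["orientation"]).as_matrix();print(R.round(3));print("jaw yaw",np.arctan2(R[1,2],R[0,2]),"tool y",np.arctan2(R[1,1],R[0,1]))
print("post top",onz(T,[(424.71,226.58)],.06),two(T,(426.7,225.8),S,(223,253)))
print("handle",onz(T,[(238.44,232.36)],.12))
t=lambda x,y:(210+x/6-.4,150+y/6-.4)
print("stand corners",onz(T,[t(123,97),t(284,90),t(292,505),t(128,509)],.008).round(4))
print("pointer tip, base",onz(T,[t(202,233),t(204,382)],.013).round(4))
print("can",onz(T,[(366,131)],.104).round(3),"box",onz(T,[(292,152),(334,152)],.028).round(3))
E
```

```text
[[-0.001 -0.898  0.439]
 [-0.002  0.439  0.898]
 [-1.    -0.    -0.002]]
jaw yaw 1.116041115794939 tool y 2.6868374745621955
post top [[ 0.47866201 -0.34464966  0.06      ]] (array([ 0.4812196 , -0.34943042,  0.06257376]), np.float64(0.0023093394587488983))
handle [[0.46648793 0.22856719 0.12      ]]
stand corners [[0.6995 0.2782 0.008 ]
 [0.7015 0.1888 0.008 ]
 [0.4717 0.1838 0.008 ]
 [0.4711 0.2726 0.008 ]]
pointer tip, base [[0.621  0.2327 0.013 ]
 [0.5388 0.231  0.013 ]]
can [[ 0.78  -0.167  0.104]] box [[ 0.737  0.071  0.028]
 [ 0.734 -0.067  0.028]]
```

Emit:
arm_command(rows=[0.03, -0.06, 0, -0.157, 0.03, -0.06, 0, -0.157, 0.03, -0.06, 0.005, -0.157, 0.03, -0.06, 0.005, -0.157, 0.03, -0.06, 0.005, -0.157, 0.03, -0.06, 0.005, -0.157, 0.03, -0.06, 0, -0.157, 0.03, -0.06, 0, -0.157])

```text
clock: 1.15
position: [0.4874, 0.0905, 0.25]
orientation: [0.677, 1.57, 0.532]
ft_force: [1.4, 0.3, -0.2]
width: 0.998
```

```bash
cat > snap.py <<'E'
import sys
from workcell import ctrl
from h import *
tag=sys.argv[1];d={}
s=ctrl.sense()
for n in sys.argv[2:]:
    if n=="wrist": s=ctrl.sense()
    c=ctrl.read_camera(n);d[n]=c;cv2.imwrite(f"pics/{n}{tag}.png",c["img"][:,:,::-1])
pickle.dump((s,d),open(f"d{tag}.pkl","wb"));print(s["clock"],s["position"].round(4),s["orientation"].round(4),s["q"].round(3),s["ft_force"].round(2))
E
python3 snap.py 1 wrist
```

```text
1.15 [0.4874 0.0905 0.25  ] [0.6771 1.5703 0.532 ] [ 0.183  0.11  -0.259  1.202  0.     1.899] [ 1.41  0.29 -0.15]
```

View pics/wrist1.png

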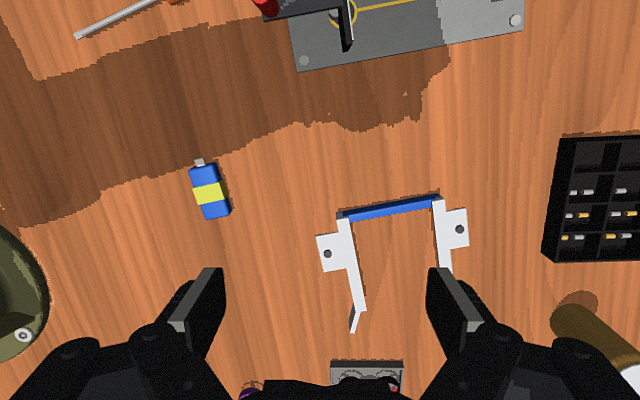

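The wrist view shows the rack stop running from (342,213) to (438,200), with the rails below it; the arm was still settling. Next, to the tray post.

Emit:
arm_command(rows=[0, -0.058, 0, 0, 0, -0.058, 0, 0, 0, -0.058, 0, 0, 0, -0.058, 0, 0, -0.005, -0.058, -0.01, 0, -0.005, -0.058, -0.02, 0, -0.008, -0.058, -0.03, 0, 0, 0, 0, 0])

```text
clock: 2.2
position: [0.467, -0.3129, 0.1885]
orientation: [2.861, 1.566, 2.716]
ft_force: [0.3, 0.2, -0.2]
width: 1.001
```

Emit:
arm_command(rows=[0, 0, 0, 0])

```text
clock: 2.33
position: [0.469, -0.3103, 0.1911]
orientation: [2.251, 1.57, 2.111]
ft_force: [0.3, -0.3, 0.9]
width: 0.999
```

```bash
python3 snap.py 2 wrist top
```

```text
2.325 [ 0.469  -0.3103  0.1911] [2.2515 1.5696 2.1112] [-5.850e-01  2.630e-01 -2.070e-01  1.101e+00  1.000e-03  1.126e+00] [ 0.3  -0.34  0.86]
```

View pics/wrist2.png

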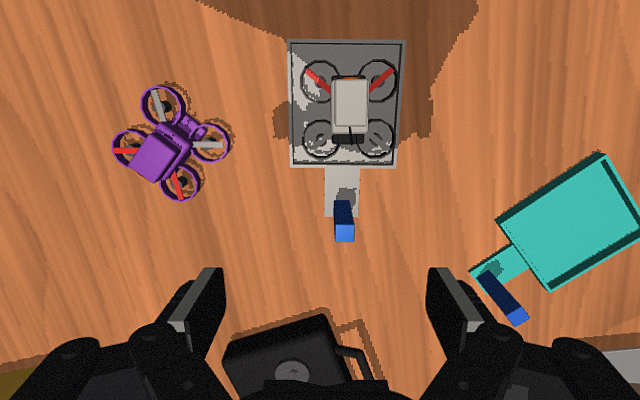

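Wrist view: pan corners at (289,40), (406,40), (395,167) and (290,166); the post's top face is around (344,233), with its base at (344,215).

```bash
python3 - <<'E'
from h import *
from scipy.spatial.transform import Rotation as Ro
s,d=pickle.load(open("d2.pkl","rb"));W=d["wrist"]
R=Ro.from_euler("xyz",s["orientation"]).as_matrix();print("jaw yaw",np.arctan2(R[1,2],R[0,2]))
C=onz(W,[(288,40),(406,40),(396,167),(290,166)],.013,s);print(C.round(4),C.mean(0).round(4));print([np.linalg.norm(C[i]-C[i-1]).round(4) for i in range(4)])
for v in(C[0]-C[3],C[1]-C[2]):print("yaw",np.arctan2(v[1],v[0])-np.pi/2)
for v in(C[1]-C[0],C[2]-C[3]):print("yaw",np.arctan2(v[1],v[0]))
hsv=cv2.cvtColor(W["img"],cv2.COLOR_RGB2HSV)
print(blobs(W["img"],(105,150,180),(120,255,255),(320,190,370,250)))
bl,_=blobs(W["img"],(105,100,40),(125,255,255),(320,190,370,250));print(bl)
print("post top",onz(W,[(344.5,232.5)],.07,s), onz(W,[(335,223),(354,222),(354,242),(336,242)],.07,s).round(4))
crop(W,(270,20,430,260),2.4,"pics/w2c.png")
E
```

```text
jaw yaw -0.14025682369122913
[[ 0.4537 -0.1894  0.013 ]
 [ 0.5513 -0.2033  0.013 ]
 [ 0.5349 -0.31    0.013 ]
 [ 0.4368 -0.2952  0.013 ]] [ 0.4942 -0.2495  0.013 ]
[np.float64(0.1072), np.float64(0.0986), np.float64(0.108), np.float64(0.0992)]
yaw -0.1577283255794033
yaw -0.1517330320986363
yaw -0.14169515243634503
yaw -0.1500560591751168
([([344.32, 233.09], [335, 225, 19, 17, 312])], array([[0, 0, 0, ..., 0, 0, 0],
       [0, 0, 0, ..., 0, 0, 0],
       [0, 0, 0, ..., 0, 0, 0],
       ...,
       [0, 0, 0, ..., 0, 0, 0],
       [0, 0, 0, ..., 0, 0, 0],
       [0, 0, 0, ..., 0, 0, 0]], shape=(400, 640), dtype=int32))
[([343.04, 221.22], [334, 200, 20, 42, 764])]
post top [[ 0.47915632 -0.34455857  0.07      ]] [[ 0.4726 -0.3352  0.07  ]
 [ 0.4879 -0.3365  0.07  ]
 [ 0.4859 -0.3541  0.07  ]
 [ 0.4712 -0.352   0.07  ]]
```

View pics/w2c.png

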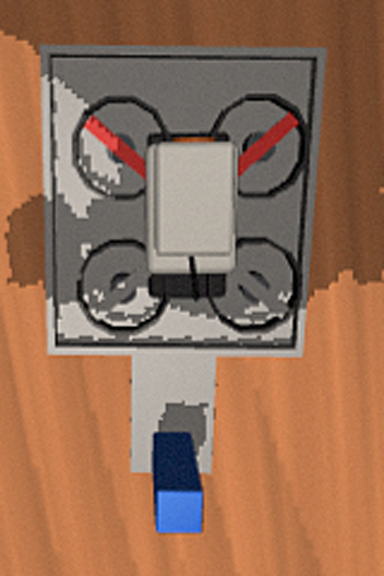

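Emit:
arm_command(rows=[0.01, -0.036, 0, -0.007, 0, 0, 0, 0, 0, 0, 0, 0], hand=0.06)

```text
clock: 2.8
position: [0.4797, -0.3456, 0.1918]
orientation: [0.563, 1.57, 0.418]
ft_force: [-0.7, -0.5, -0.2]
width: 0.704
```

Emit:
arm_command(rows=[0, 0, -0.045, 0, 0, 0, -0.045, 0, 0, 0, -0.04, 0, 0, 0, -0.034, 0, 0, 0, 0, 0, 0, 0, 0, 0])

```text
clock: 3.55
position: [0.4801, -0.3466, 0.0289]
orientation: [-0.408, 1.569, -0.555]
ft_force: [0.1, -0.7, 0.9]
width: 0.701
```

Emit:
arm_command(rows=[0, 0, 0, 0, 0, 0, 0, 0, 0, 0, 0, 0, 0, 0, 0, 0, 0, 0, 0, 0], hand=0.0, newtons=50)

```text
clock: 4.18
position: [0.48, -0.3473, 0.0286]
orientation: [-0.472, 1.569, -0.62]
ft_force: [-0.4, 1.7, 6.5]
width: 0.18
```

```bash
python3 snap.py 3 wrist top scene
```

```text
4.175 [ 0.48   -0.3473  0.0286] [-0.4725  1.569  -0.6195] [-0.626  0.452 -0.34   0.777  0.     1.092] [-0.38  1.66  6.54]
```

View pics/wrist3.png

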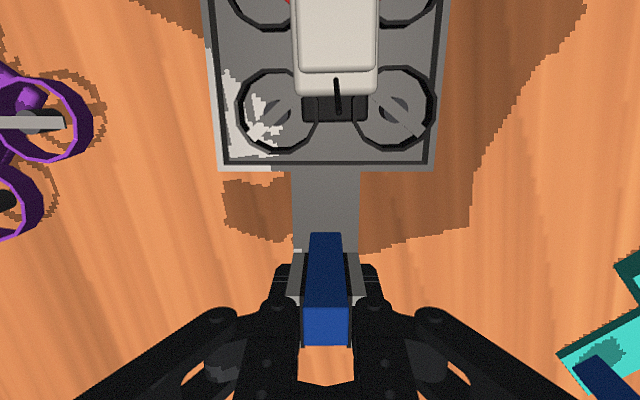

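The grip has closed at about 15.4 mm, matching the post, and the tray is square to the fingers. Next I'll refine the rack axis in the unobstructed top image.

```bash
python3 - <<'E'
from h import *
s,d=pickle.load(open("d0.pkl","rb"));T=d["top"]
g=cv2.cvtColor(T["img"],cv2.COLOR_RGB2HSV);m=((g[...,1]<60)&(g[...,2]>150)).astype(np.uint8)
def edges(cols,r0,r1):
    a=[]
    sat=g[...,1].astype(float)
    for c in cols:
        col=sat[r0:r1,c];w=col<90;i=np.where(w)[0]
        if len(i)==0: continue
        a.append((c,r0+i[0],r0+i[-1]));
    return a
print(edges(range(304,348),180,200));print(edges(range(306,350),212,240))
crop(T,(300,172,360,242),10,"pics/rk.png")
E
```

```text
[(305, np.int64(189), np.int64(195)), (306, np.int64(189), np.int64(193)), (307, np.int64(189), np.int64(193)), (308, np.int64(189), np.int64(194)), (309, np.int64(189), np.int64(193)), (310, np.int64(189), np.int64(192)), (311, np.int64(188), np.int64(192)), (312, np.int64(181), np.int64(192)), (313, np.int64(181), np.int64(192)), (314, np.int64(181), np.int64(192)), (315, np.int64(181), np.int64(192)), (316, np.int64(180), np.int64(192)), (317, np.int64(180), np.int64(192)), (318, np.int64(180), np.int64(192)), (319, np.int64(180), np.int64(192)), (320, np.int64(180), np.int64(192)), (321, np.int64(180), np.int64(192)), (322, np.int64(180), np.int64(192)), (323, np.int64(180), np.int64(191)), (324, np.int64(180), np.int64(191)), (325, np.int64(180), np.int64(191)), (326, np.int64(180), np.int64(191)), (327, np.int64(181), np.int64(191)), (328, np.int64(187), np.int64(191)), (329, np.int64(187), np.int64(191)), (330, np.int64(187), np.int64(191)), (331, np.int64(187), np.int64(191)), (332, np.int64(187), np.int64(191)), (333, np.int64(187), np.int64(191)), (334, np.int64(187), np.in
[... 1383 characters left out ...]
31, np.int64(220), np.int64(234)), (332, np.int64(220), np.int64(224)), (333, np.int64(220), np.int64(224)), (334, np.int64(220), np.int64(224)), (335, np.int64(220), np.int64(224)), (336, np.int64(220), np.int64(224)), (337, np.int64(220), np.int64(224)), (338, np.int64(220), np.int64(224)), (339, np.int64(219), np.int64(224)), (340, np.int64(219), np.int64(224)), (341, np.int64(219), np.int64(224)), (342, np.int64(219), np.int64(223)), (343, np.int64(219), np.int64(223)), (344, np.int64(219), np.int64(223)), (345, np.int64(219), np.int64(223)), (346, np.int64(220), np.int64(223)), (347, np.int64(222), np.int64(224)), (348, np.int64(222), np.int64(224)), (349, np.int64(222), np.int64(224))]
```

View pics/rk.png

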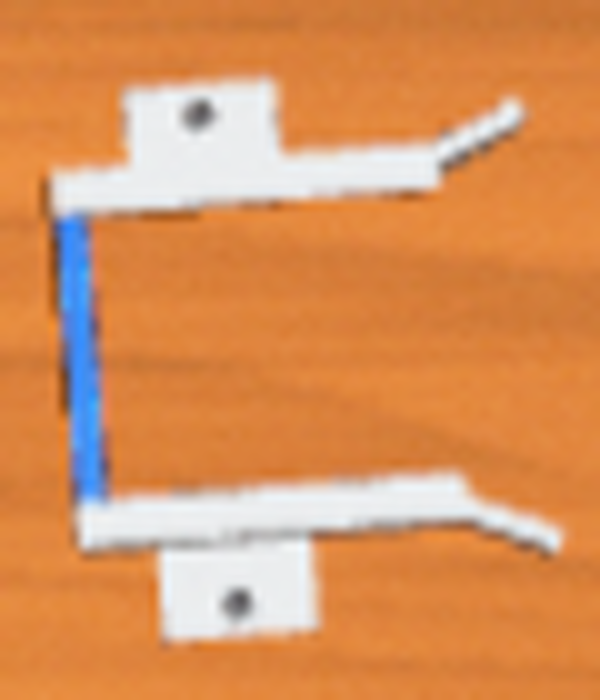

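Emit:
arm_command(rows=[0.005, 0.0025, 0, 0.012, 0.011, 0.006, 0, 0.025, 0.0125, 0.0065, 0, 0.029, 0.013, 0.0065, 0, 0.029, 0.013, 0.0065, 0, 0.029, 0.0125, 0.0065, 0, 0.029, 0.0115, 0.006, 0, 0.026, 0.0075, 0.004, 0, 0.016])

```text
clock: 5.32
position: [0.5649, -0.3037, 0.0286]
orientation: [-1.953, 1.567, -1.905]
ft_force: [-7.2, -3.2, 8.8]
width: 0.18
```

Emit:
arm_command(rows=[0.005, 0.0035, 0, 0.011, 0.001, 0, 0, 0, 0, 0, 0, 0])

```text
clock: 5.7
position: [0.5708, -0.2998, 0.0286]
orientation: [-1.945, 1.569, -1.886]
ft_force: [-4.3, -0.3, 8.2]
width: 0.179
```

```bash
python3 snap.py 4 wrist top scene;python3 - <<'E'
from h import *
s,d=pickle.load(open("d4.pkl","rb"))
crop(d["top"],(290,170,450,290),5,"pics/t4.png")
crop(d["scene"],(200,170,400,300),4,"pics/s4.png")
E
```

```text
5.7 [ 0.5708 -0.2998  0.0286] [-1.9447  1.5686 -1.8859] [-0.482  0.537 -0.198  0.835 -0.002  1.029] [-4.34 -0.26  8.23]
```

View pics/t4.png

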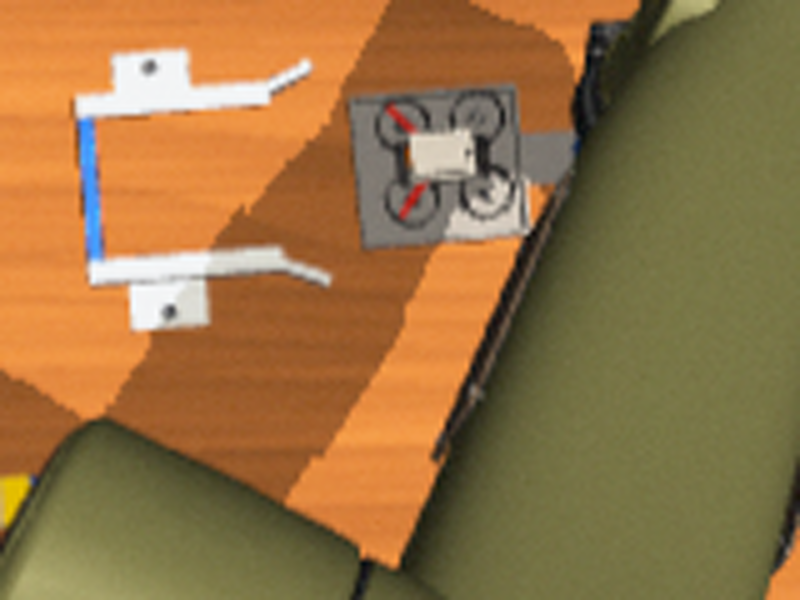

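View pics/wrist4.png

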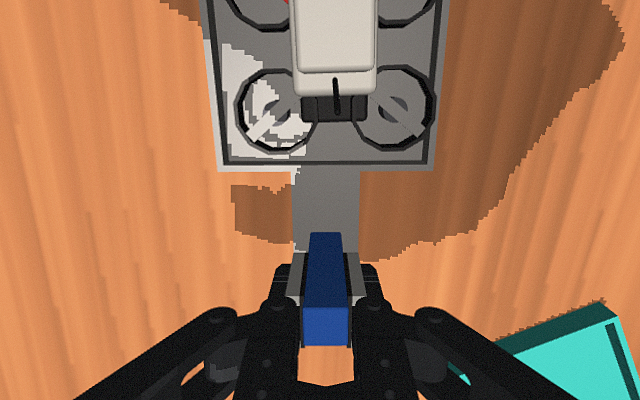

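View pics/s4.png

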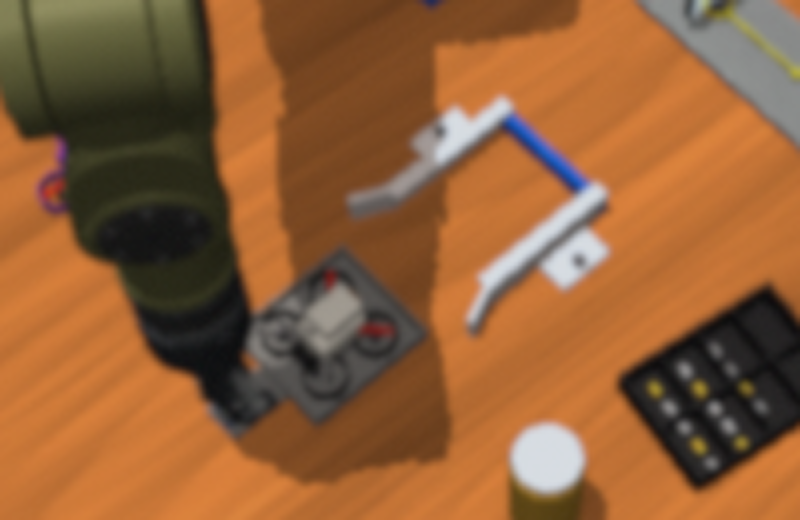

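```bash
python3 - <<'E'
from h import *
s,d=pickle.load(open("d4.pkl","rb"));T=d["top"]
from scipy.spatial.transform import Rotation as Ro
R=Ro.from_euler("xyz",s["orientation"]).as_matrix();print("jaw yaw",np.arctan2(R[1,2],R[0,2]))
k=lambda x,y:(300+x/10-.45,172+y/10-.45)
# rail outer/inner edges at z .026: upper inner lip (66..440), lower inner lip
U=onz(T,[k(90,213),k(430,188)],.026);L=onz(T,[k(105,500),k(460,474)],.026)
for a in(U,L):
    v=a[0]-a[1];print(a.round(4),"yaw",np.arctan2(v[1],v[0])-np.pi/2)
Uo=onz(T,[k(300,155),k(430,146)],.026);Lo=onz(T,[k(90,550),k(450,520)],.026)
for a in(Uo,Lo):
    v=a[0]-a[1];print(a.round(4),"yaw",np.arctan2(v[1],v[0])-np.pi/2)
yaw=.068;f=np.array([-np.sin(yaw),np.cos(yaw)]);n=np.array([np.cos(yaw),np.sin(yaw)])
print("lateral inner",(U[:,:2]@n),(L[:,:2]@n),"outer",(Uo[:,:2]@n),(Lo[:,:2]@n))
B=onz(T,[k(58,215),k(78,500),k(90,215),k(105,498)],.018);print("stop",B.round(4),"along", B[:,:2]@f,np.arctan2(*(B[0]-B[1])[[1,0]]))
t=lambda x,y:(290+x/5-.4,170+y/5-.4)
C=onz(T,[t(348,100),t(515,84),t(530,233),t(363,249)],.013);print(C.round(4),C.mean(0));
for v in(C[0]-C[1],C[3]-C[2]):print("tray yaw",np.arctan2(v[1],v[0])-np.pi/2)
print("tray lateral",C[:,:2]@n,"centre",C.mean(0)[:2]@n,"along",C[:,:2]@f)
p=s["position"][:2]+.097*np.array([-np.sin(.06),np.cos(.06)]);print("kin pan",p,p@n,p@f)
E
```

```text
jaw yaw 0.05884506211002033
[[ 0.5996  0.0186  0.026 ]
 [ 0.6056 -0.0917  0.026 ]] yaw 0.054563167125286416
[[ 0.506   0.0153  0.026 ]
 [ 0.5121 -0.0987  0.026 ]] yaw 0.053402941360099154
[[ 0.6173 -0.0498  0.026 ]
 [ 0.6195 -0.092   0.026 ]] yaw 0.050415095268850685
[[ 0.4901  0.0204  0.026 ]
 [ 0.4974 -0.0951  0.026 ]] yaw 0.06337159050770347
lateral inner [0.59944768 0.59796367] [0.50591395 0.50424791] outer [0.61250898 0.61176496] [0.49030291 0.48976767]
stop [[0.6006 0.0292 0.018 ]
 [0.5072 0.0242 0.018 ]
 [0.6004 0.0188 0.018 ]
 [0.5076 0.0155 0.018 ]] along [-0.01163448 -0.01035797 -0.02201009 -0.01907793] 0.05435300374458819
[[ 0.6094 -0.1469  0.013 ]
 [ 0.6179 -0.2569  0.013 ]
 [ 0.5193 -0.2622  0.013 ]
 [ 0.5111 -0.1533  0.013 ]] [ 0.5644459  -0.20479634  0.013     ]
tray yaw 0.07713206715499288
tray yaw 0.0748951035189318
tray lateral [0.59801768 0.59902549 0.5003068  0.49955395] centre 0.5492259787253421 along [-0.18793195 -0.29828871 -0.29683354 -0.18764894]
kin pan [ 0.56494723 -0.20294925] 0.549851659006505 -0.24086702231156729
```

Tray lateral position and yaw match the rack axis: yaw is 0.059 against about 0.057, and the centre is within 1 mm. Starting insertion.

Emit:
arm_command(rows=[-0.0003, 0.005, 0, 0, -0.0006, 0.01, 0, 0, -0.0006, 0.01, 0, 0, -0.0006, 0.01, 0, 0, -0.0006, 0.01, 0, 0, -0.0006, 0.01, 0, 0, -0.0006, 0.01, 0, 0, -0.0006, 0.01, 0, 0])

```text
clock: 6.85
position: [0.5679, -0.2248, 0.0286]
orientation: [-0.999, 1.567, -0.941]
ft_force: [1.1, -5.1, 6.2]
width: 0.182
```

Emit:
arm_command(rows=[-0.0006, 0.01, 0, 0, -0.0006, 0.01, 0, 0, -0.0006, 0.01, 0, 0, -0.0006, 0.01, 0, 0, -0.0006, 0.01, 0, 0, -0.0006, 0.01, 0, 0, -0.0004, 0.007, 0, 0, -0.0003, 0.005, 0, 0])

```text
clock: 7.85
position: [0.5637, -0.1528, 0.0286]
orientation: [-0.983, 1.567, -0.924]
ft_force: [0.3, -5.8, 6.1]
width: 0.177
```

Emit:
arm_command(rows=[0, 0.001, 0, 0, 0, 0, 0, 0])

```text
clock: 8.1
position: [0.5636, -0.1517, 0.0286]
orientation: [-0.901, 1.567, -0.843]
ft_force: [-0.4, -4.6, 6.6]
width: 0.18
```

```bash
python3 snap.py 5 top wrist;python3 - <<'E'
from h import *
s,d=pickle.load(open("d5.pkl","rb"))
crop(d["top"],(295,165,375,245),7,"pics/t5.png")
E
```

```text
8.15 [ 0.5636 -0.1517  0.0286] [-0.879   1.5675 -0.8203] [-0.262  0.438 -0.363  0.767 -0.002  1.25 ] [ 0.68 -3.74  6.57]
```

View pics/t5.png

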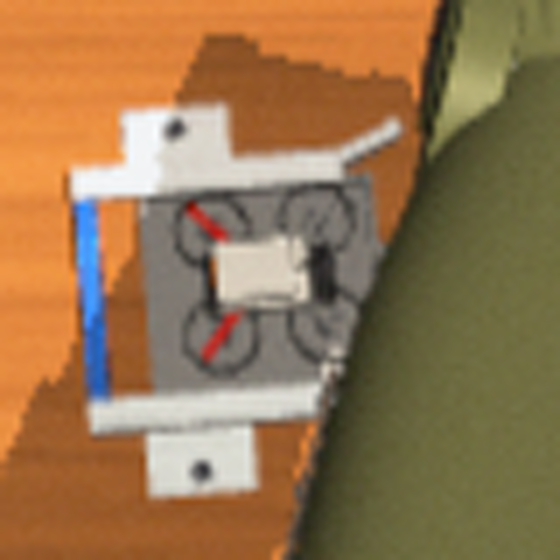

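View pics/wrist5.png

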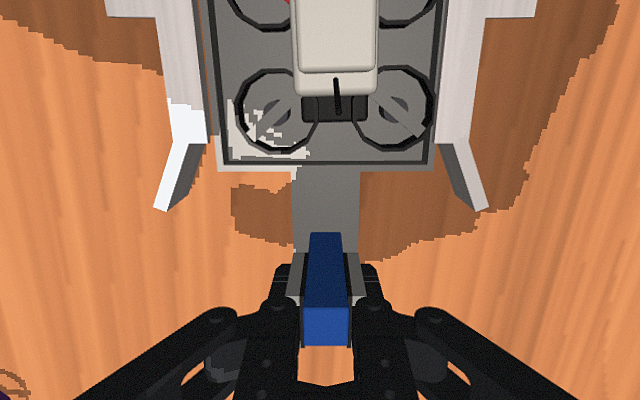

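The tray is inside the rails and the quad is upright, with about 17 mm left between the front edge and the blue stop. Continuing slowly.

Emit:
arm_command(rows=[-0.0002, 0.003, 0, 0, -0.0003, 0.004, 0, 0, -0.0003, 0.004, 0, 0, -0.0002, 0.003, 0, 0, 0, 0.002, 0, 0, 0, 0, 0, 0])

```text
clock: 8.95
position: [0.5627, -0.1358, 0.0286]
orientation: [-0.908, 1.567, -0.849]
ft_force: [-0.3, -3.5, 6.3]
width: 0.178
```

Emit:
arm_command(rows=[0, 0.002, 0, 0, 0, 0.002, 0, 0, 0, 0, 0, 0])

```text
clock: 9.32
position: [0.5626, -0.1319, 0.0286]
orientation: [-0.936, 1.567, -0.878]
ft_force: [0.0, -5.3, 7.2]
width: 0.184
```

Emit:
arm_command(rows=[0, 0.002, 0, 0, 0, 0.001, 0, 0, 0, 0, 0, 0])

```text
clock: 9.7
position: [0.5625, -0.1318, 0.0287]
orientation: [-1.419, 1.562, -1.362]
ft_force: [-1.4, -14.1, 6.4]
width: 0.18
```

Emit:
arm_command(rows=[0, 0.002, 0, 0, 0, 0, 0, 0])

```text
clock: 9.95
position: [0.5626, -0.1317, 0.0291]
orientation: [-1.473, 1.558, -1.417]
ft_force: [-1.9, -20.7, 8.0]
width: 0.182
```

```bash
python3 snap.py 6 top;python3 - <<'E'
from h import *
s,d=pickle.load(open("d6.pkl","rb"))
crop(d["top"],(295,165,375,245),7,"pics/t6.png")
E
```

```text
9.95 [ 0.5626 -0.1317  0.0291] [-1.4726  1.5584 -1.4168] [-0.223  0.426 -0.38   0.76  -0.012  1.292] [ -1.94 -20.72   7.98]
```

View pics/t6.png

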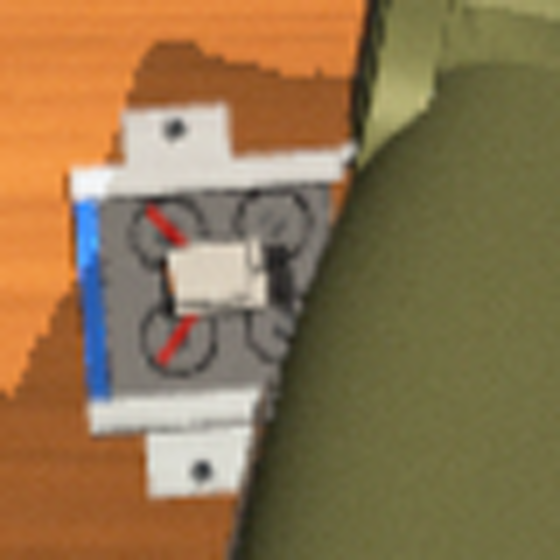

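Contact: position stopped at y=-0.1318 while the force rose to 20 N, and the top view shows the pan flush with the stop. I'll relax the push, release and rise.

Emit:
arm_command(rows=[0, -0.0035, 0, 0, 0, 0, 0, 0])

```text
clock: 10.25
position: [0.5625, -0.1318, 0.0286]
orientation: [-1.225, 1.566, -1.167]
ft_force: [-0.7, -9.5, 6.9]
width: 0.179
```

Emit:
arm_command(rows=[0, 0, 0, 0, 0, 0, 0, 0, 0, 0, 0, 0, 0, 0, 0, 0], hand=0.05)

```text
clock: 10.75
position: [0.5613, -0.1288, 0.0272]
orientation: [2.471, 1.57, 2.53]
ft_force: [-0.0, -0.6, -0.6]
width: 0.587
```

Emit:
arm_command(rows=[0, 0, 0.01, 0, 0, 0, 0.03, 0, 0, 0, 0.04, 0, 0, 0, 0.05, 0, 0, 0, 0.05, 0, 0, 0, 0.03, 0, 0, 0, 0, 0, 0, 0, 0, 0])

```text
clock: 11.75
position: [0.5611, -0.1291, 0.2371]
orientation: [2.737, 1.57, 2.796]
ft_force: [-0.6, -0.9, -0.7]
width: 0.584
```

```bash
python3 snap.py 7 wrist top scene;python3 - <<'E'
from h import *
s,d=pickle.load(open("d7.pkl","rb"))
crop(d["top"],(295,165,375,245),7,"pics/t7.png")
crop(d["scene"],(250,150,450,270),4,"pics/s7.png")
E
```

```text
11.75 [ 0.5611 -0.1291  0.2371] [2.7368 1.5703 2.7958] [-0.226  0.266 -0.098  1.208  0.     1.286] [-0.6  -0.92 -0.69]
```

View pics/wrist7.png

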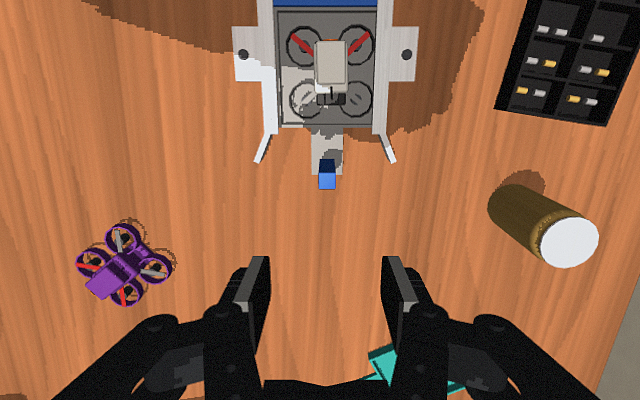

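View pics/t7.png

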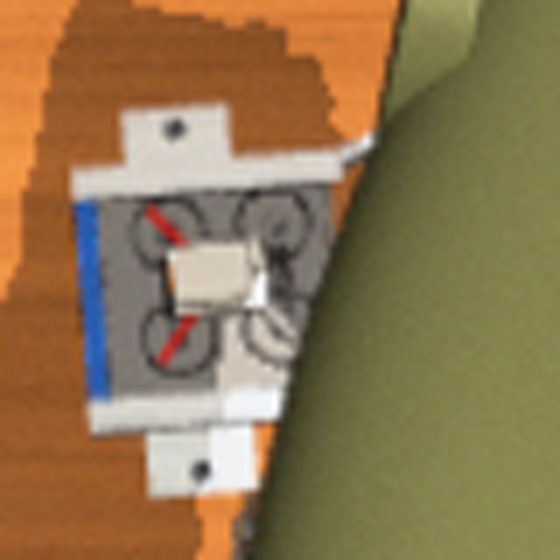

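View pics/s7.png

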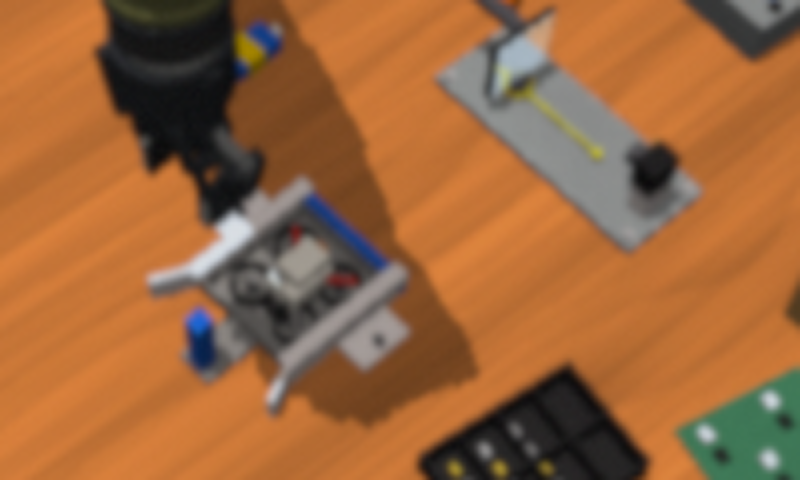

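The tray is home and the quad upright. Next, over to the mirror, with the jaws turned to lie tangentially at the expected end angle of about -0.72 rad.

Emit:
arm_command(rows=[-0.014, 0.047, 0, 0.099, -0.014, 0.047, 0, 0.099, -0.014, 0.047, 0, 0.099, -0.014, 0.047, 0, 0.099, -0.015, 0.047, 0, 0.099, -0.015, 0.048, 0, 0.099, -0.015, 0.048, 0, 0.099, -0.015, 0.048, 0, 0.099])

```text
clock: 12.9
position: [0.4443, 0.251, 0.2365]
orientation: [2.843, 1.569, -2.586]
ft_force: [0.8, -0.6, -0.4]
width: 0.588
```

Emit:
arm_command(rows=[0, 0, 0, 0, 0, 0, 0, 0])

```text
clock: 13.15
position: [0.445, 0.2494, 0.2366]
orientation: [3.083, 1.569, -2.349]
ft_force: [0.6, -0.8, 1.3]
width: 0.586
```

```bash
python3 snap.py 8 wrist top scene
```

```text
13.15 [0.445  0.2494 0.2366] [ 3.0834  1.5691 -2.3488] [ 0.511  0.144 -0.25   1.178 -0.     1.231] [ 0.59 -0.79  1.32]
```

View pics/wrist8.png

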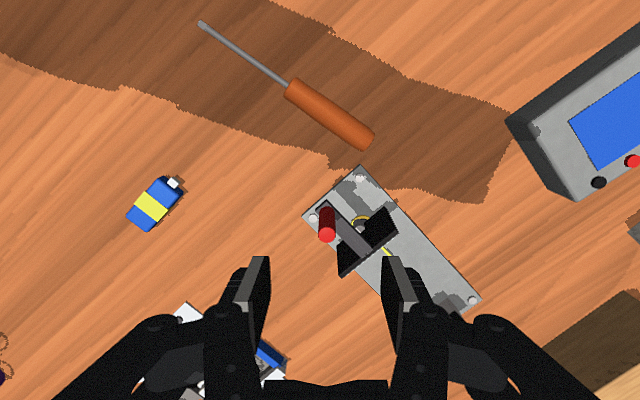

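View pics/top8.png

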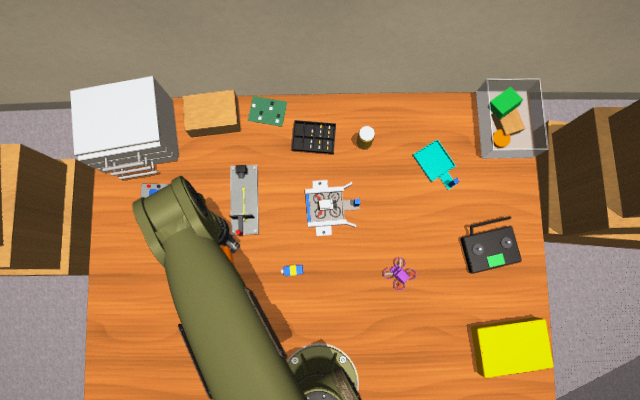

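The wrist view shows the handle at (327,222) with its top near (327,238), and the yellow ring of the pivot at (360,222). The top view shows the tray home, with the mirror and all bystanders in place.

```bash
python3 - <<'E'
from h import *
s,d=pickle.load(open("d8.pkl","rb"));W=d["wrist"]
crop(W,(290,150,490,320),4,"pics/w8c.png")
crop(d["top"],(295,165,375,245),7,"pics/t8.png")
crop(d["scene"],(260,150,460,270),4,"pics/s8.png")
s7,d7=pickle.load(open("d7.pkl","rb"))
crop(d7["wrist"],(230,0,430,190),4,"pics/w7c.png")
E
```

```text
(no output)
```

View pics/w8c.png

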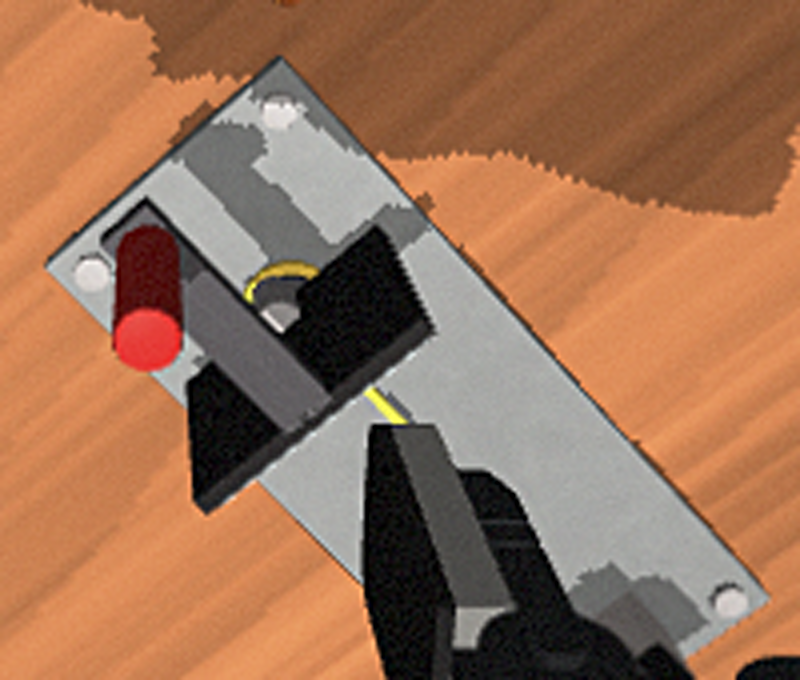

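View pics/t8.png

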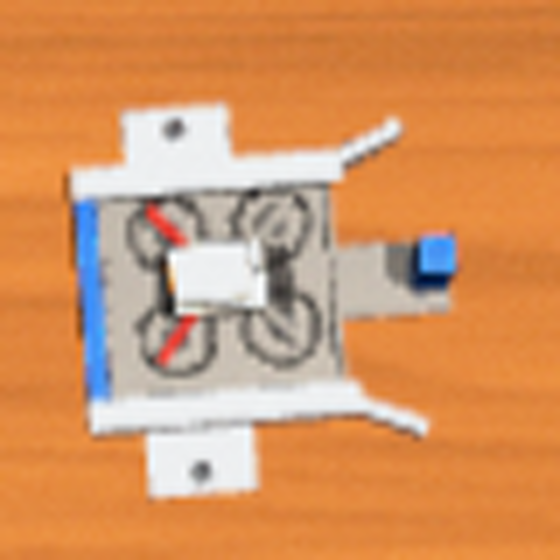

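View pics/w7c.png

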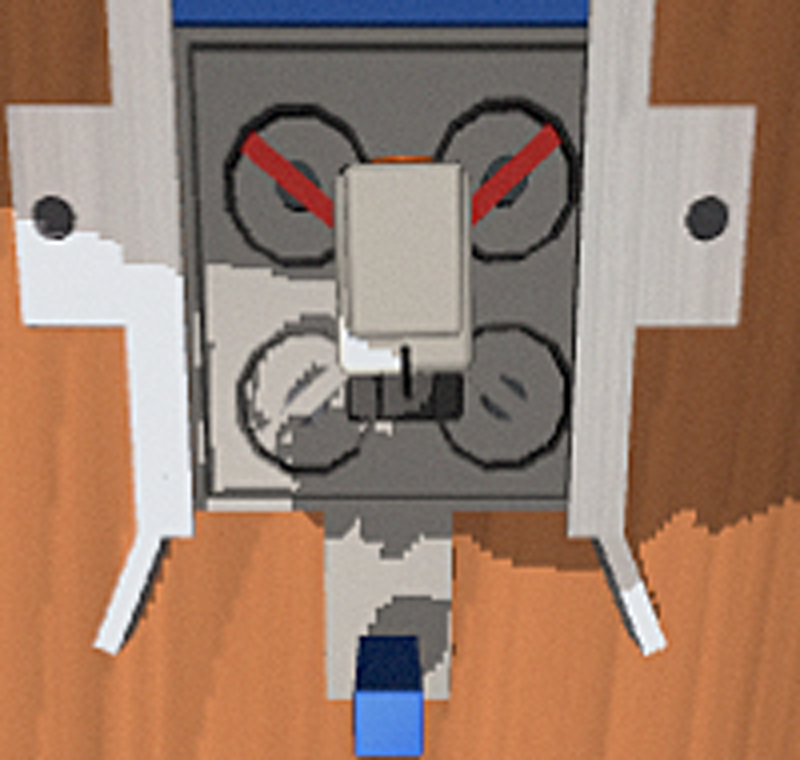

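View pics/s8.png

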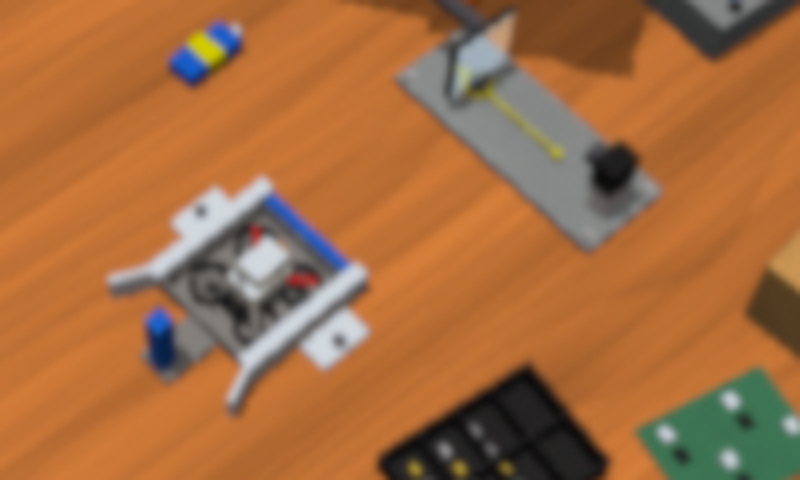

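```bash
python3 - <<'E'
from h import *
s,d=pickle.load(open("d8.pkl","rb"));W=d["wrist"];T=d["top"]
s7,d7=pickle.load(open("d7.pkl","rb"));W7=d7["wrist"]
k=lambda x,y:(230+x/4-.4,0+y/4-.4)
print("sticker w7",onz(W7,[k(402,158)],.046,s7),"canopy corners",onz(W7,[k(350,168),k(460,168),k(462,332),k(350,332)],.048,s7).round(4))
D=onz(W7,[k(298,184),k(502,180),k(310,396),k(505,396)],.02,s7);print("ducts",D.round(4),D.mean(0).round(4))
v=D[:2].mean(0)-D[2:].mean(0);print("quad yaw",np.arctan2(v[1],v[0])-np.pi/2)
t=lambda x,y:(295+x/7-.4,165+y/7-.4)
print("sticker top",onz(T,[t(170,270)],.043), blobs(T["img"],(5,150,150),(15,255,255),(312,195,325,212)))
w=lambda x,y:(290+x/4-.4,150+y/4-.4)
print("handle top",onz(W,[w(147,340)],.137,s))
print("stand corners",onz(W,[w(46,264),w(280,57),w(768,600)],.008,s).round(4))
print("crank end/mirror glass edge",onz(W,[w(205,512),w(433,330)],.087,s).round(4))
print("stop+rail",onz(W7,[k(172,24),k(588,24)],.018,s7).round(4),"pan rear corners",onz(W7,[k(195,508),k(570,510)],.013,s7).round(4))
E
```

```text
sticker w7 [[ 0.55744506 -0.00929356  0.046     ]] canopy corners [[ 0.5463 -0.0121  0.048 ]
 [ 0.5701 -0.0108  0.048 ]
 [ 0.5731 -0.044   0.048 ]
 [ 0.548  -0.0455  0.048 ]]
ducts [[ 0.5335 -0.0132  0.02  ]
 [ 0.5814 -0.0096  0.02  ]
 [ 0.5383 -0.0607  0.02  ]
 [ 0.5863 -0.0579  0.02  ]] [ 0.5599 -0.0353  0.02  ]
quad yaw 0.10163281072880359
sticker top [[ 0.56239933 -0.01418244  0.043     ]] ([], array([[0, 0, 0, ..., 0, 0, 0],
       [0, 0, 0, ..., 0, 0, 0],
       [0, 0, 0, ..., 0, 0, 0],
       ...,
       [0, 0, 0, ..., 0, 0, 0],
       [0, 0, 0, ..., 0, 0, 0],
       [0, 0, 0, ..., 0, 0, 0]], shape=(400, 640), dtype=int32))
handle top [[0.4640054  0.23357106 0.137     ]]
stand corners [[0.4702 0.1903 0.008 ]
 [0.4678 0.2783 0.008 ]
 [0.697  0.2827 0.008 ]]
crank end/mirror glass edge [[0.523  0.2004 0.087 ]
 [0.5214 0.2696 0.087 ]]
stop+rail [[0.5033 0.0184 0.018 ]
 [0.5983 0.0241 0.018 ]] pan rear corners [[ 0.5095 -0.0903  0.013 ]
 [ 0.6061 -0.0851  0.013 ]]
```

Emit:
arm_command(rows=[0.02, -0.0185, 0, 0, 0, 0, -0.03, 0, 0, 0, -0.04, 0, 0, 0, -0.04, 0, 0, 0, -0.028, 0, 0, 0, 0, 0, 0, 0, 0, 0])

```text
clock: 14.18
position: [0.4664, 0.2311, 0.1004]
orientation: [-0.423, 1.57, 0.427]
ft_force: [0.9, -0.5, 0.9]
width: 0.587
```

```bash
python3 snap.py 9 wrist
```

```text
14.175 [0.4664 0.2311 0.1004] [-0.4231  1.5696  0.4267] [ 0.46   0.257 -0.437  0.875 -0.     1.181] [ 0.9  -0.52  0.9 ]
```

View pics/wrist9.png

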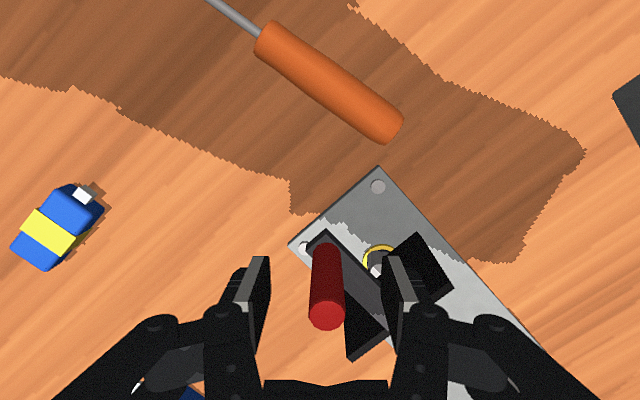

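The handle sits centred between the pads, with its top at (326,315). Closing.

Emit:
arm_command(rows=[0, 0, 0, 0, 0, 0, 0, 0, 0, 0, 0, 0, 0, 0, 0, 0], hand=0.0, newtons=35)

```text
clock: 14.72
position: [0.4662, 0.2317, 0.1003]
orientation: [-0.404, 1.569, 0.447]
ft_force: [0.4, -0.3, 6.3]
width: 0.149
```

```bash
python3 snap.py 10 wrist
```

```text
14.725 [0.4662 0.2317 0.1003] [-0.4041  1.569   0.447 ] [ 0.461  0.257 -0.438  0.874 -0.     1.181] [ 0.36 -0.27  6.29]
```

View pics/wrist10.png

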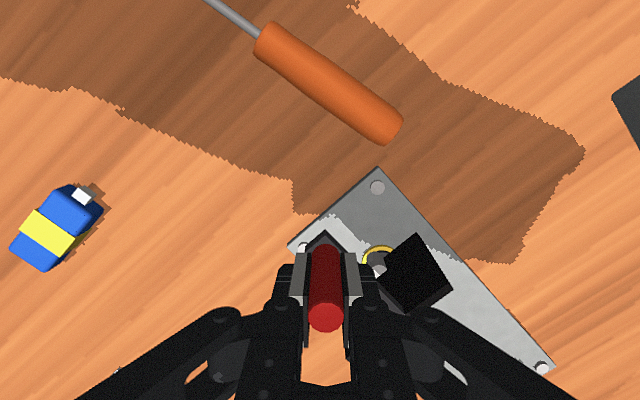

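Gripped. Now to swing along the 60 mm arc about the pivot, taken as (0.526, 0.233), by about -0.727 rad.

Emit:
arm_command(rows=[0.0001, 0.0054, 0, 0, 0.0007, 0.0055, 0, 0, 0.0011, 0.0053, 0, 0, 0.0016, 0.0052, 0, 0, 0.002, 0.005, 0, 0, 0.0025, 0.0049, 0, 0, 0.003, 0.0046, 0, 0, 0.0033, 0.0043, 0, 0])

```text
clock: 15.78
position: [0.4768, 0.2718, 0.0998]
orientation: [2.115, 1.566, 2.967]
ft_force: [-11.0, -1.3, 13.1]
width: 0.152
```

Emit:
arm_command(rows=[0, 0, 0, 0, 0, 0, 0, 0, 0, 0, 0, 0])

```text
clock: 16.15
position: [0.4768, 0.2718, 0.0998]
orientation: [2.081, 1.566, 2.933]
ft_force: [-11.1, 0.0, 11.9]
width: 0.156
```

```bash
python3 snap.py 11 wrist top scene; python3 - <<'E'
from h import *
s,d=pickle.load(open("d11.pkl","rb"))
crop(d["top"],(220,160,350,250),6,"pics/t11.png")
crop(d["scene"],(260,140,460,270),4,"pics/s11.png")
E
```

```text
16.15 [0.4768 0.2718 0.0998] [2.0811 1.5656 2.9326] [ 0.516  0.31  -0.366  0.899  0.003  1.235] [-11.14   0.    11.93]
```

View pics/t11.png

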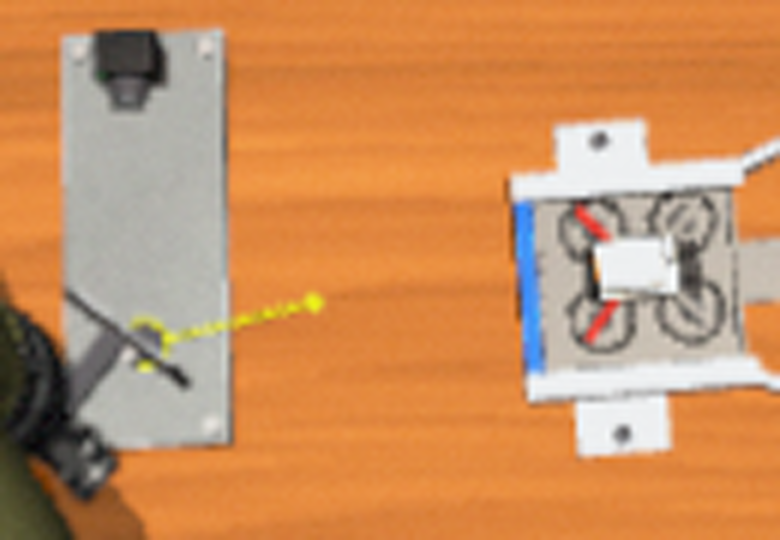

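View pics/s11.png

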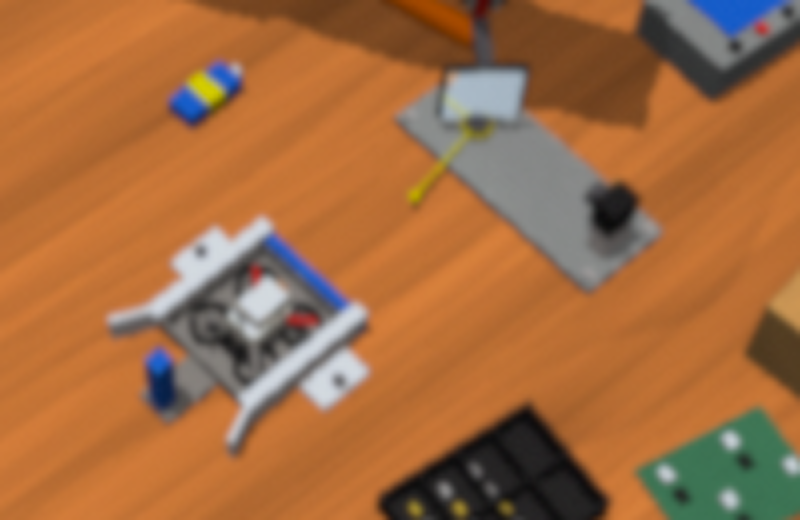

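View pics/wrist11.png

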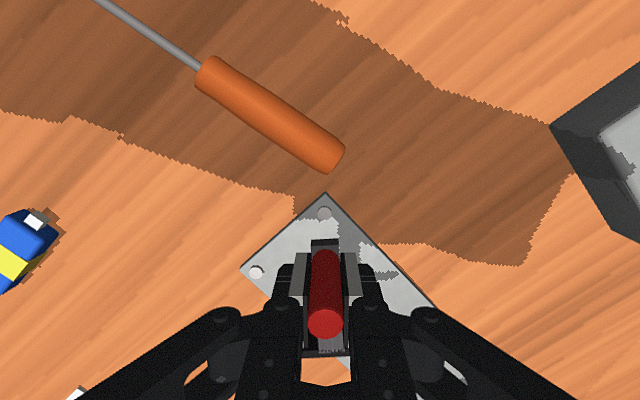

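The pointer now runs from the pivot ring at (148,342) to its tip at (314,301) in the crop, close to the canopy's direction. Measuring it in the same view.

```bash
cat > ptr.py <<'E'
import sys
from h import *
s,d=pickle.load(open(sys.argv[1],"rb"));T=d["top"];S=d["scene"]
def fit(C,roi,name):
    h=cv2.cvtColor(C["img"],cv2.COLOR_RGB2HSV);m=cv2.inRange(h,(22,120,110),(36,255,255))
    x0,y0,x1,y1=roi;ys,xs=np.where(m[y0:y1,x0:x1]>0);P=onz(C,np.c_[xs+x0,ys+y0],.013)[:,:2]
    vx,vy,x,y=cv2.fitLine(P.astype(np.float32),cv2.DIST_HUBER,0,.001,.001).ravel()
    if name=="top" and vy>0 or name!="top" and vy>0: vx,vy=-vx,-vy
    a=P@np.array([vx,vy]);tip=P[a>a.max()-.004].mean(0)
    piv=np.array([x,y])+np.array([vx,vy])*((tip-[x,y])@np.array([vx,vy])-.094+.002)
    print(name,len(P),"pointer yaw",np.arctan2(vy,vx),"tip",tip.round(4),"pivot~",piv.round(4));return vx,vy,piv
vx,vy,piv=fit(T,(250,205,276,216),"top")
t=lambda x,y:(220+x/6-.4,160+y/6-.4)
c=onz(T,[t(597,244),t(601,297)],.048);print("canopy front edge corners(z.048)",c.round(4))
for st in ((c.mean(0)),np.r_[.5575,-.0095,0]):
    v=st[:2]-piv;print("dir to sticker",np.arctan2(v[1],v[0]),"needed pointer turn",np.arctan2(v[1],v[0])-np.arctan2(vy,vx))
sc=lambda x,y:(260+x/4-.4,140+y/4-.4)
fit(S,(362,175,378,193),"scene")
E
python3 ptr.py d11.pkl
```

```text
top 32 pointer yaw -1.3377055 tip [0.5477 0.1377] pivot~ [0.527  0.2274]
canopy front edge corners(z.048) [[ 0.5709 -0.015   0.048 ]
 [ 0.5425 -0.0166  0.048 ]]
dir to sticker -1.4491939858714733 needed pointer turn -0.11148849289814566
dir to sticker -1.4428170910957754 needed pointer turn -0.10511159812244775
scene 19 pointer yaw -1.3431823 tip [0.5486 0.1386] pivot~ [0.5279 0.2282]
```

Emit:
arm_command(rows=[-0.0002, 0.0023, 0, 0, -0.0001, 0.002, 0, 0, 0, 0, 0, 0, 0, 0, 0, 0])

```text
clock: 16.8
position: [0.4786, 0.2747, 0.0998]
orientation: [-2.924, 1.569, -2.074]
ft_force: [-2.8, -5.2, 8.8]
width: 0.156
```

```bash
python3 snap.py 12 top scene; python3 ptr.py d12.pkl; python3 - <<'E'
from h import *
s,d=pickle.load(open("d12.pkl","rb"))
crop(d["scene"],(290,180,360,240),10,"pics/s12.png")
crop(d["top"],(310,190,340,220),20,"pics/t12.png")
E
```

```text
16.8 [0.4786 0.2747 0.0998] [-2.9243  1.5685 -2.074 ] [ 5.220e-01  3.140e-01 -3.600e-01  8.980e-01 -1.000e-03  1.242e+00] [-2.84 -5.24  8.8 ]
top 29 pointer yaw -1.4653032 tip [0.5379 0.1369] pivot~ [0.5276 0.2284]
canopy front edge corners(z.048) [[ 0.5709 -0.015   0.048 ]
 [ 0.5425 -0.0166  0.048 ]]
dir to sticker -1.4521724166355259 needed pointer turn 0.013130765966402835
dir to sticker -1.4458968630279763 needed pointer turn 0.019406319573952446
scene 11 pointer yaw -1.4753587 tip [0.5388 0.1444] pivot~ [0.5281 0.2358]
```

View pics/s12.png

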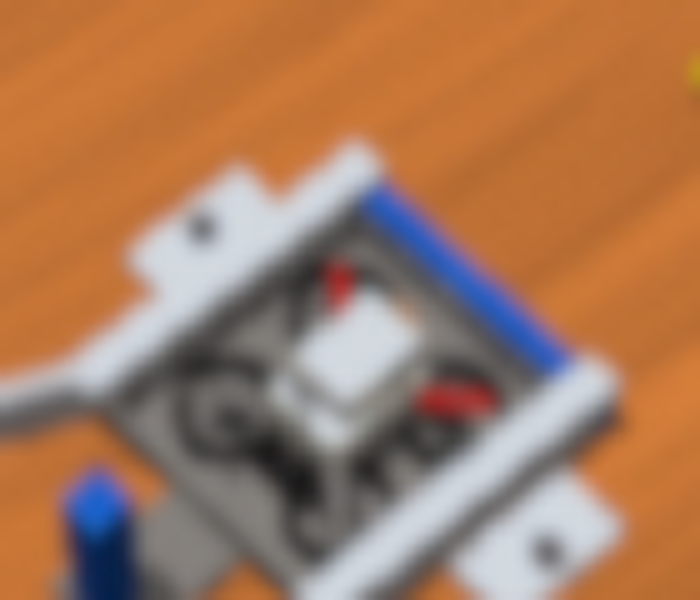

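View pics/t12.png

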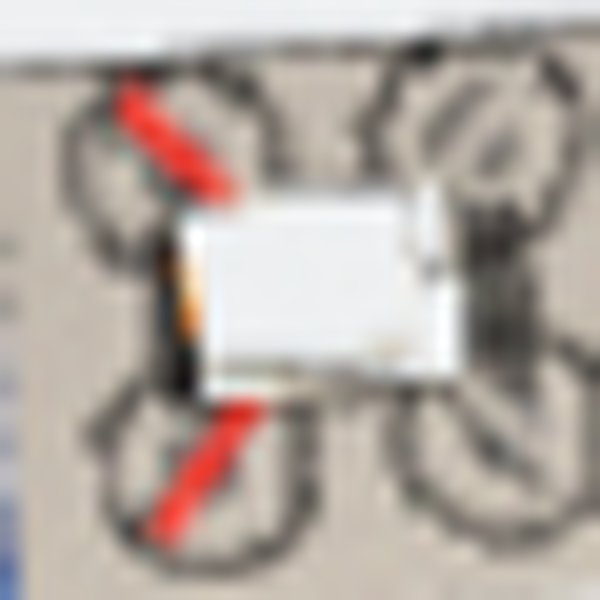

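```bash
cat > ptr2.py <<'E'
import sys
from h import *
s,d=pickle.load(open(sys.argv[1],"rb"));T=d["top"];S=d["scene"]
pp=(319.05,204.4)
a=onz(T,[pp],.042)[0];b=onz(S,[(330.05,210.35)],.042)[0];print("sticker top",a.round(4),"scene",b.round(4),two(T,pp,S,(330.05,210.35)))
# yellowness: blue deficit against background, per column in top
im=T["img"].astype(float)
y=np.clip(im[...,1]-im[...,0]*.62-8,0,None)*(im[...,2]<140)
rows=[]
for c in range(248,272):
    w=y[200:222,c];
    if w.max()<15: continue
    k=w.argmax();lo,hi=max(0,k-2),min(22,k+3)
    rows.append((c,200+(np.arange(lo,hi)*w[lo:hi]).sum()/w[lo:hi].sum(),w.sum()))
r=np.array(rows);print(r[:,:2].round(1).tolist())
P=onz(T,r[:,:2],.013)[:,:2]
vx,vy,x,yy=cv2.fitLine(P.astype(np.float32),cv2.DIST_HUBER,0,.0005,.001).ravel()
if vy>0:vx,vy=-vx,-vy
yaw=np.arctan2(vy,vx);res=np.abs((P-[x,yy])@np.array([-vy,vx]));
print("pointer yaw",yaw,"res",res.mean())
n=np.array([-vy,vx]);print("sticker off the pointer line (m)",(a[:2]-[x,yy])@n,"-> turn",((a[:2]-[x,yy])@n)/.245)
E
python3 ptr2.py d12.pkl; python3 ptr2.py d11.pkl
python3 - <<'E'
from h import *
s,d=pickle.load(open("d12.pkl","rb"))
crop(d["top"],(225,190,335,230),7,"pics/t12b.png")
E
```

```text
sticker top [ 0.5586 -0.0146  0.042 ] scene [ 0.5565 -0.0078  0.042 ] (array([ 0.55873123, -0.01269994,  0.04924042]), np.float64(0.0046114572106718274))
[[248.0, 216.9], [249.0, 216.5], [250.0, 216.5], [251.0, 216.0], [252.0, 216.0], [253.0, 216.0], [254.0, 216.0], [255.0, 215.5], [256.0, 215.5], [257.0, 215.5], [258.0, 215.1], [259.0, 214.8], [260.0, 214.7], [261.0, 214.7], [262.0, 214.6], [263.0, 214.3], [264.0, 214.3], [265.0, 214.3], [266.0, 213.9], [267.0, 213.8], [268.0, 213.7], [269.0, 213.7], [270.0, 213.6], [271.0, 213.5]]
pointer yaw -1.4444774 res 0.0004135877448092234
sticker off the pointer line (m) 0.0016250938920038633 -> turn 0.0066330362938933195
sticker top [ 0.5586 -0.0146  0.042 ] scene [ 0.5565 -0.0078  0.042 ] (array([ 0.55873123, -0.01269994,  0.04924042]), np.float64(0.0046114572106718274))
[[248.0, 216.4], [249.0, 216.0], [250.0, 215.5], [251.0, 215.5], [252.0, 215.0], [253.0, 215.0], [254.0, 214.5], [255.0, 214.0], [256.0, 214.0], [257.0, 214.0], [258.0, 213.1], [259.0, 213.2], [260.0, 212.7], [261.0, 212.7], [262.0, 212.4], [263.0, 212.3], [264.0, 211.7], [265.0, 211.7], [266.0, 211.2], [267.0, 211.3], [268.0, 210.7], [269.0, 210.7], [270.0, 210.3], [271.0, 209.9]]
pointer yaw -1.3235164 res 0.0004586778837409067
sticker off the pointer line (m) -0.027776228169246193 -> turn -0.11337235987447426
```

View pics/t12b.png

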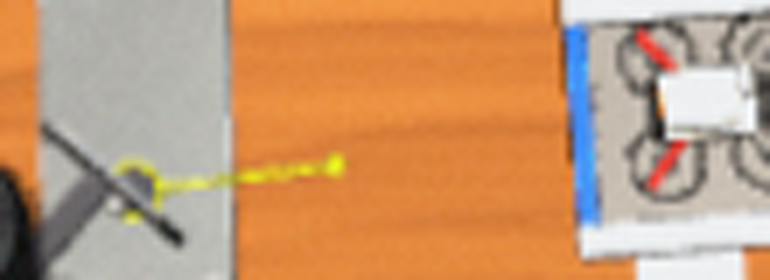

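```bash
cat > ptr3.py <<'E'
import sys
from h import *
s,d=pickle.load(open(sys.argv[1],"rb"));s0,d0=pickle.load(open("d8.pkl","rb"))
st={"top":(319.05,204.4),"scene":(330.05,210.35)}
for n,roi,ax in(("top",(246,203,276,220),0),("scene",(355,172,378,196),1)):
    C=d[n];D=np.abs(C["img"].astype(float)-d0[n]["img"]);D=D[...,1]
    x0,y0,x1,y1=roi;w=D[y0:y1,x0:x1].copy();w[w<14]=0
    cv2.imwrite(f"pics/diff_{n}.png",cv2.resize(np.clip(w*3,0,255).astype(np.uint8),None,fx=12,fy=12,interpolation=0))
    ys,xs=np.mgrid[y0:y1,x0:x1];k=w>0
    P=onz(C,np.c_[xs[k],ys[k]].astype(float),.013)[:,:2];ww=w[k]
    keep=np.ones(len(P),bool)
    for _ in range(6):
        mu=np.average(P[keep],axis=0,weights=ww[keep]);Q=(P[keep]-mu)
        v=np.linalg.eigh((Q*ww[keep,None]).T@Q)[1][:,1];v=v if v[1]<0 else -v
        keep=np.abs((P-mu)@np.array([-v[1],v[0]]))<.006
    a=onz(C,[st[n]],.042)[0][:2]
    tip=(P[keep]-mu)@v
    off=(a-mu)@np.array([-v[1],v[0]])
    piv=mu+v*(np.percentile(tip,99)-.094);u=a-piv
    print(n,keep.sum(),"ptr",np.arctan2(v[1],v[0]).round(4),"pivot",piv.round(4),"to sticker",np.arctan2(u[1],u[0]).round(4),"turn by line offset",(off/.245).round(4))
E
python3 ptr3.py d12.pkl; python3 ptr3.py d11.pkl
```

```text
top 73 ptr -1.4538 pivot [0.5269 0.2257] to sticker -1.4399 turn by line offset 0.0138
scene 69 ptr -1.4771 pivot [0.5272 0.2278] to sticker -1.4471 turn by line offset 0.0291
top 78 ptr -1.3062 pivot [0.5251 0.2251] to sticker -1.4322 turn by line offset -0.1242
scene 67 ptr -1.346 pivot [0.5263 0.2271] to sticker -1.4428 turn by line offset -0.0934
```

```bash
python3 - <<'E'
import cv2,numpy as np
a=cv2.imread("pics/diff_top.png",0);b=cv2.imread("pics/diff_scene.png",0)
H=max(a.shape[0],b.shape[0]);p=lambda i:np.pad(i,((0,H-i.shape[0]),(0,10)))
cv2.imwrite("pics/diffs.png",np.hstack([p(a),p(b)]))
E
```

```text
(no output)
```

View pics/diffs.png

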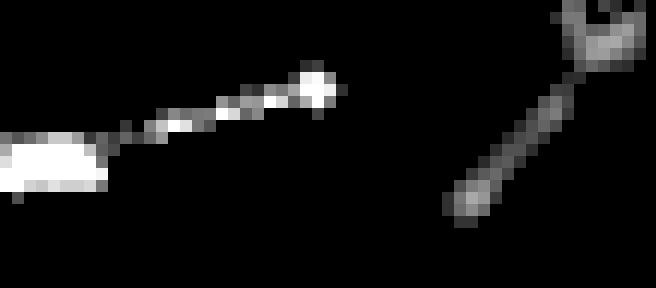

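The difference images show the pointer cleanly, but the ring blob at its base biases the fit. Excluding it.

```bash
sed -i 's/(246,203,276,220)/(256,203,276,220)/; s/(355,172,378,196)/(355,178,378,196)/' ptr3.py; python3 ptr3.py d12.pkl; python3 ptr3.py d11.pkl
```

```text
top 41 ptr -1.4756 pivot [0.5286 0.2258] to sticker -1.4468 turn by line offset 0.0284
scene 45 ptr -1.4448 pivot [0.5249 0.2269] to sticker -1.4369 turn by line offset 0.0076
top 44 ptr -1.342 pivot [0.5281 0.2251] to sticker -1.4442 turn by line offset -0.1005
scene 46 ptr -1.3491 pivot [0.5266 0.2269] to sticker -1.444 turn by line offset -0.0915
```

Consensus is that the pointer is over-turned by about 0.014 rad, so back the handle off about 0.4 mm.

Emit:
arm_command(rows=[-0.0003, -0.0004, 0, 0, 0, 0, 0, 0, 0, 0, 0, 0, 0, 0, 0, 0])

```text
clock: 17.4
position: [0.4784, 0.2745, 0.0998]
orientation: [-2.963, 1.569, -2.112]
ft_force: [-4.0, -4.2, 8.6]
width: 0.149
```

```bash
python3 snap.py 13 top scene; python3 ptr.py d13.pkl; python3 ptr2.py d13.pkl; python3 ptr3.py d13.pkl
```

```text
17.4 [0.4784 0.2745 0.0998] [-2.9626  1.5689 -2.1121] [ 5.210e-01  3.130e-01 -3.610e-01  8.980e-01 -1.000e-03  1.242e+00] [-3.96 -4.19  8.59]
top 27 pointer yaw -1.4576025 tip [0.5379 0.1369] pivot~ [0.5276 0.2284]
canopy front edge corners(z.048) [[ 0.5709 -0.015   0.048 ]
 [ 0.5425 -0.0166  0.048 ]]
dir to sticker -1.4521121619435196 needed pointer turn 0.005490338972007791
dir to sticker -1.44583501854267 needed pointer turn 0.011767482372857296
scene 11 pointer yaw -1.3913758 tip [0.5417 0.1417] pivot~ [0.5241 0.232 ]
sticker top [ 0.5586 -0.0146  0.042 ] scene [ 0.5565 -0.0078  0.042 ] (array([ 0.55873123, -0.01269994,  0.04924042]), np.float64(0.0046114572106718274))
[[248.0, 216.9], [249.0, 216.5], [250.0, 216.4], [251.0, 216.0], [252.0, 216.0], [253.0, 216.0], [254.0, 215.5], [255.0, 215.5], [256.0, 215.5], [257.0, 215.5], [258.0, 214.9], [259.0, 214.7], [260.0, 214.7], [261.0, 214.6], [262.0, 214.3], [263.0, 214.3], [264.0, 214.0], [265.0, 213.7], [266.0, 213.7], [267.0, 213.7], [268.0, 213.6], [269.0, 213.3], [270.0, 213.3], [271.0, 212.8]]
pointer yaw -1.4286772 res 0.00040842460743015387
sticker off the pointer line (m) -0.0018924214102471822 -> turn -0.00772416902141707
top 46 ptr -1.4343 pivot [0.5269 0.2252] to sticker -1.4395 turn by line offset -0.0051
scene 42 ptr -1.4378 pivot [0.5253 0.2269] to sticker -1.4386 turn by line offset -0.0008
```

View pics/top13.png

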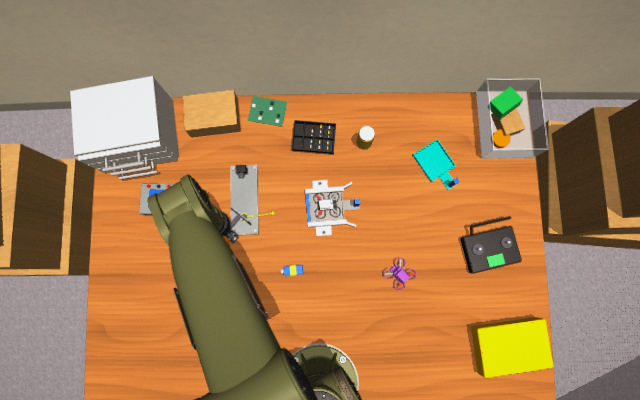

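Estimates now agree within about 0.01 rad either way. The tray is home, the quad upright and the bystanders unmoved, so I'm handing in while gripping the handle.

```bash
python3 -c "
from workcell import ctrl
print(ctrl.job_done()); s=ctrl.sense(); print(s['clock'],s['position'],s['width'])"
```

```text
the job is handed in; nothing more can be done
None
the job is handed in; nothing more can be done
```

The job is handed in at about 17.4 s: the tray is home in the rack, and the arm is still gripping the mirror handle with the pointer on the sticker. No verdict came back.

- **Tray:** I gripped the blue post, lined the tray up with the rack and slid it in. It stopped with the push force at 20 N, and the top view showed the pan flush with the blue stop. The quadcopter stayed upright, and I then released the post.
- **Mirror:** I gripped the red handle, swung it along its arc, then made two small corrections from the top and scene views. The last direct comparisons put the pointer between -0.008 and +0.012 rad of the sticker direction.
- **Disagreements:**
    - One scene-view colour fit, based on only 11 pixels, gave a pointer angle about 0.06 rad off; I did not trust it.
    - The angle worked out from the handle's movement was also about 0.055 rad off, most likely because the handle shifted in the grip, so I relied on the camera measurements.
    - The top and wrist views differed by up to about 5 mm in absolute positions, so I compared pointer and sticker mainly within the same view.
- **Bystanders:** In the last top view, all the other things on the table stood where they were at the start. I judged that by eye, and the arm partly hid the charger and covered the screwdriver; a wrist picture during the swing showed the screwdriver lying undisturbed.

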